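# Air the growth box

### The job

Two white-capped culture jars are standing on the lid of the growth box. Move them into free cells of the black divided crate, one per cell, set down upright and not dropped; then lift the sprung lid until it lies in line with the orange-tipped pointers beside it, and finish while still holding it steady there, because it springs shut if let go. Leave the pointers, the green-capped jar already in the crate and everything else as they are.

Things in the scene. Friction and masses are not known exactly. Their poses are not given: they have to be found in the camera images.
- chamber: ivory growth box, 240 mm (x) by 280 mm (y), walls 120 mm high, fixed to the bench; the teal lid on it makes its top 138 mm high. Origin: centre of its underside. Its x axis points from the front (control panel, lid handle) to the hinge side
- lid (a joint): angle of the teal lid about its hinge, 0 = shut, grows as the front edge rises, at most 1.3 rad. The lid is 240 by 280 by 18 mm, weighs 0.35 to 0.65 kg, with an orange stripe along each side edge; a spring always pulls it shut (0.5 N m when shut, 1.0 N m more per rad, besides its weight), so holding it by the handle takes about 5 to 10 N
- lid_handle (a point): middle of the blue lid handle: a round bar 14 mm thick and 120 mm long, parallel to the hinge, on two posts near the front edge, its axis 45 mm above the lid's top (38 mm free below the bar). It lies 205 mm in front of the hinge axis and 63 mm above it (lid shut). Axes turn with the lid: x towards the hinge along the lid, y along the bar, z out of the lid's top
- lid_hinge (a point): middle of the lid's hinge axis, at the rear (box +x) upper edge of the box, 120 mm above the bench and level with the lid's underside; the axis runs along y
- mark (a joint): angle at which the pair of pointers is set, in the same measure and about the same axis as joint lid (0 = along the shut lid); 0.3 to 0.6 rad. The lid is in line with the pointers when the two joint values are equal. The pointers stay where they are set by friction
- mark_tip (a point): front end of the pointer on the box's +y side: a thin black arm 10 mm high with an orange tip, 15 mm outside the lid's side edge, 270 mm from the hinge (so up to 280 mm above the bench); a twin stands on the other side, moving with it. Axes as the lid's when in line: x along the arm towards the hinge
- crate: black open crate, 175 by 175 mm, 50 mm high, fixed to the bench, at any yaw; walls and dividers 5 mm, floor 5 mm thick; 2 by 2 cells, each 80 mm square, centred at x = +-42.5 mm and y = +-42.5 mm in its frame, all open to the top, the dividers as high as the walls. Origin: centre of its underside
- jar_a_center (a point): glass jar of seedlings with a white cap, upright cylinder 54 mm across (cap 55 mm) and 105 mm tall, about 0.15 to 0.31 kg; at the start it stands on the growth box's lid. This point is its centre, 52.5 mm above its underside; z along the jar
- jar_b_center (a point): glass jar of seedlings with a white cap, upright cylinder 54 mm across (cap 55 mm) and 105 mm tall, about 0.15 to 0.31 kg; at the start it stands on the growth box's lid. This point is its centre, 52.5 mm above its underside; z along the jar
- jar_c_center (a point): the green-capped jar that already stands in one cell of the crate, same size as the others; its centre, 52.5 mm above its underside; leave it
- dishes_center (a point): stack of three flat culture dishes, 90 mm across, 37 mm high, at the right of the bench; its centre; leave it
- tub_center (a point): pale green tub with white lid, 136 by 106 by 70 mm; its centre; leave it
- forceps_center (a point): steel pot 70 mm across and 110 mm high with forceps standing in it up to 190 mm; centre of the pot; leave it
- spray_center (a point): white spray bottle, 68 mm across, 180 mm high; point 80 mm up its axis; leave it
- timer_center (a point): grey timer, 30 by 75 by 60 mm; its centre; leave it
Mind the look-alikes: they are no part of the job. Leave any blue look-alike of the part that bears jar_b_center alone. What is shaped like the part that bears jar_a_center but pink is not meant.

How it is judged (in metres and radians):
On the way, in this order (a step that is already met when the one before it is completed fails the run):
1. both white-capped jars stand upright and released in cells of the crate, the lid still shut ((x of jar_a_center in the frame of crate between -0.0675 and -0.0175 m or x of jar_a_center in the frame of crate between 0.0175 and 0.0675 m) and (y of jar_a_center in the frame of crate between -0.0675 and -0.0175 m or y of jar_a_center in the frame of crate between 0.0175 and 0.0675 m) and z of each of jar_a_center, jar_b_center in the frame of crate below 0.065 m and angle between each of jar_a_center, jar_b_center's own z axis and vertical below 0.15 rad and (x of jar_b_center in the frame of crate between -0.0675 and -0.0175 m or x of jar_b_center in the frame of crate between 0.0175 and 0.0675 m) and (y of jar_b_center in the frame of crate between -0.0675 and -0.0175 m or y of jar_b_center in the frame of crate between 0.0175 and 0.0675 m) and contact force between the fingers and jar_a below 0.05 N and contact force between the fingers and jar_b below 0.05 N and value of joint lid below 0.08 rad), for 0.3 s.
2. the lid is held in line with the pointers (angle between the x axis of lid_handle and the x axis of mark_tip, either way round below 0.07 rad and value of joint lid above 0.2 rad and velocity of joint lid between -0.06 and 0.06 rad/s and contact force between any of the fingers, the arm and lid above 1.5 N), for 0.3 s.
At the end, for the whole second after the job is handed in: Both white-capped jars stand upright on the floor of their own cells of the crate, untouched; the robot holds the lid (at least 1.5 N) still, within 0.07 rad (4 degrees) of the pointers' angle, through the last second (all of step 2 and (x of jar_a_center in the frame of crate between -0.0675 and -0.0175 m or x of jar_a_center in the frame of crate between 0.0175 and 0.0675 m) and (y of jar_a_center in the frame of crate between -0.0675 and -0.0175 m or y of jar_a_center in the frame of crate between 0.0175 and 0.0675 m) and z of each of jar_a_center, jar_b_center in the frame of crate below 0.065 m and angle between each of jar_a_center, jar_b_center's own z axis and vertical below 0.15 rad and (x of jar_b_center in the frame of crate between -0.0675 and -0.0175 m or x of jar_b_center in the frame of crate between 0.0175 and 0.0675 m) and (y of jar_b_center in the frame of crate between -0.0675 and -0.0175 m or y of jar_b_center in the frame of crate between 0.0175 and 0.0675 m) and contact force between the fingers and jar_a below 0.05 N and contact force between the fingers and jar_b below 0.05 N); the arm keeps its last pose, push and grip.
It fails at once if a bystander (green-capped jar, dish stack, tub, forceps pot, spray bottle, timer) is shifted by more than 25 mm or tipped (distance of any of jar_c_center, dishes_center, tub_center, forceps_center, spray_center, timer_center from where it was at the start of the episode above 0.025 m or angle between any of jar_c_center, dishes_center, tub_center, forceps_center, spray_center, timer_center's own z axis and vertical above 0.3 rad).
It fails at once if a white-capped jar is tipped by more than about 45 degrees (angle between any of jar_a_center, jar_b_center's own z axis and vertical above 0.8 rad).
It fails at once if a white-capped jar is dropped into the crate: out of the fingers more than 20 mm above the cell floor ((contact force between the fingers and jar_a below 0.05 N and horizontal distance between jar_a_center and crate below 0.12 m and z of jar_a_center in the frame of crate above 0.0775 m) or (contact force between the fingers and jar_b below 0.05 N and horizontal distance between jar_b_center and crate below 0.12 m and z of jar_b_center in the frame of crate above 0.0775 m)).
It fails at once if the lid is raised while a jar still stands on it (value of joint lid above 0.1 rad and ((horizontal distance between jar_a_center and chamber below 0.2 m and height (world z) of jar_a_center above 0.1 m) or (horizontal distance between jar_b_center and chamber below 0.2 m and height (world z) of jar_b_center above 0.1 m))).
It fails at once if the orange-tipped pointer is pushed out of its setting (distance of mark_tip from where it was at the start of the episode above 0.015 m).
It also fails if it takes over 72 s, if anything falls off the work surface, if the arm or the gripper's body presses on something with over 40 N, if the wrist force passes 120 N, or if a joint passes its speed limit or range.

### The arm

A 6-joint arm with a two-finger parallel gripper is mounted at the origin on the work surface. World frame = base frame: x ahead of the robot, y to its left, z up, the work surface at z = 0. Lengths are in mm, angles in rad, forces in N, time in s.
With the tool pointing down it reaches from about 400 to 925 mm from the base axis. Payload 12.5 kg.
Tool frame: the origin (TCP) lies where the fingers leave the gripper's body, on its centre line; the fingertips stand 78 mm ahead of it and the grasp point (between the pads) lies 59 mm ahead of it; z points along the fingers, y is the direction in which the jaws open and shut (so a half turn about z gives the same grasp; the last joint's range is limited). The gripper opens to 95 mm and grips with 3 to 60 N. Pads are 20 mm wide; open, the fingers measure 119 mm over their backs; the gripper's body (75 mm by 180 mm) begins 59 mm behind the grasp point.
Start: joints at [1.193, 0.491, 1.559, -0, 1.092, -0.106], TCP at [167.771, 602.072, 292.261] pointing down, gripper open.
Joint ranges: [-3.1, 3.1], [-0.84, 2.19], [0.05, 2.79], [-1.13, 4.28], [0.06, 2.93], [-2.69, 2.69]. Speed limits (rad/s): [2.22, 2.22, 2.79, 3.14, 3.14, 3.14].

### API

Orientations are given as [roll, pitch, yaw] about the fixed x, y, z axes, in that order (R = Rz(yaw) Ry(pitch) Rx(roll)).
In Python, from cell import env, viewer, ticket, search_frame gives the robot as it stands.
- The arm moves only by the shell command python3 -m inch 'ROWS'. ROWS is a JSON object of lists of equal length, an entry for each row: "hand": the opening, from 0 (shut) to 1 (fully open); "delta_pos": the shift along the tool's x, y, z in cm, a list of three; "turn": the turn about the tool's z in rad. A call has 1 to 20 rows; each row shifts and turns the commanded pose from where the row before left it, along the tool's axes as they then stand; what a row does not reach is not made up. A row lasts 1/10 s, in which the tool goes at most 50 mm and 8.59 degrees, less where a joint would pass 70% of its speed; a pose out of reach is approached as far as the arm can. A call is refused whole if a number of a shift passes 5 or a number of a turn 0.15, either way. A call with a gripper value outside its range is refused whole. The fingers move at their own pace and stop on an object; the grip force is fixed at half the most. Time passes only in rows, so rows that do not move let the fingers close. It gives the time, the measured TCP pose, the force and the opening at its end, in the units of the state.
- env.state(): the state, without advancing time (a new reading comes with each control period).
- viewer.read_camera(name): name is "scene" or "top" or "wrist"; returns (picture, depth): 480x640x3 uint8, blue, green, red; 480x640 float32, mm along the optical axis (not along the pixel's ray), 0 where there is no reading.
- viewer.get_calibration(name): a dict with "fx", "fy", "cx", "cy" (pixels), "T" (4x4, takes a point from camera to world coordinates). Camera axes: x right, y down, z forward; pixel columns grow to the right and rows downward; lengths in mm; the calibration is good to about 2 mm. A picture is of the moment at which its call begins: read the wrist's pose just before it. get_calibration takes no time and is no camera call; for the wrist camera it gives the pose at the moment of the call.
- ticket.job_done(): hands the job in, once; it reports no verdict.
Trained networks look in the newest picture that a camera, given by its name, has taken for a name from the list of things; names that differ only in an ending like _2 or _b are one class to them, and where a whole thing is asked for, a point or a joint stands for the part that bears it (a point fixed in the world has none). Each returns a list of dicts, best first, with "p" (0 to 1); they miss things now and then, are a little off and sometimes report something else, mostly with a low value. They report only what shows in the picture. A call takes as long as a camera call. They do not tell look-alikes from the thing itself.
- search_frame(camera, label): "centre" ([column, row] in pixels, amid what is visible of it).
The state is a dict: "t": time; "joints": joint angles; "qvel": joint speeds; "tau": joint torques, N m; "eef_pos": TCP position; "tcp_rot": TCP orientation; "ft_force": force on the tool from outside, world axes, zero at the start; "moment": the same for the moment, N m; "opening": opening from 0.0 (shut) to 1.0 (fully open).
Only numpy, scipy, OpenCV 4.12 (cv2) and the standard library are available. Lean on these libraries where they do the work, as an engineer would, in place of code of your own. Each camera call takes 0.05 s, during which the arm holds its last target.

## Working session

There is one attempt and no reset: what is moved stays moved. The work goes in short steps, Python scripts to look and compute and a shell command to move; the robot and the scene stay as the last step left them, time stands still between calls to the robot, and variables do not carry over. Pictures are saved under pics/ and viewed, and the job is handed in when it is done.

```bash
ls; mkdir -p pics; cat > h.py <<'E'
import cv2,numpy as np
from cell import env,viewer,ticket,search_frame
def snap(c,name):
    p,d=viewer.read_camera(c); cv2.imwrite(f'pics/{name}.png',p); np.savez(f'pics/{name}.npz',p=p,d=d,T=viewer.get_calibration(c)['T']); return p,d
def w(c,d,u,v,T=None):
    k=viewer.get_calibration(c); T=np.array(k['T'] if T is None else T)
    z=d[int(v),int(u)] if not np.isscalar(d) else d
    return (T@np.array([(u-k['cx'])/k['fx']*z,(v-k['cy'])/k['fy']*z,z,1]))[:3]
E
python3 - <<'E'
from h import *
print(env.state())
for c in('scene','top'):
    p,d=snap(c,c+'0'); print(viewer.get_calibration(c))
    for l in ('jar_a_center','jar_c_center','crate','lid_handle','mark_tip','chamber','dishes_center','tub_center','forceps_center','spray_center','timer_center'):
        for r in search_frame(c,l)[:5]:
            u,v=r['centre']; print(c,l,np.round([u,v]),round(r['p'],2),np.round(w(c,d,u,v)))
E
```

```text
pics
{'t': 0.0, 'joints': array([ 1.19339466e+00,  4.91545736e-01,  1.55947325e+00, -9.65337052e-06,
        1.09170218e+00, -1.05617347e-01]), 'qvel': array([ 4.51798625e-04, -2.35403768e-03,  1.90641313e-05, -5.86122693e-04,
        6.05397854e-04,  1.29236826e-04]), 'tau': array([ 2.40867892e-03, -6.12632275e+01, -2.58193821e+01,  6.92475890e-02,
        4.80726804e-02, -7.65049072e-05]), 'eef_pos': array([167.70892728, 601.9024008 , 291.66209468]), 'tcp_rot': array([-3.14046953e+00, -1.10455160e-04,  2.86981272e+00]), 'ft_force': array([0.54931974, 0.22362738, 0.55698968]), 'moment': array([-0.02720267, -0.02074704, -0.01190014]), 'opening': 0.9984204944555649}
{'fx': 467.3426094767619, 'fy': 467.3426094767619, 'cx': 314.7900675763297, 'cy': 245.13303752365988, 'T': array([[ 8.86072431e-01,  2.36873338e-01, -3.98455353e-01,
         1.06584463e+03],
       [ 4.63401772e-01, -4.74144319e-01,  7.48629389e-01,
        -9.07864763e+02],
       [-1.15949999e-02, -8.47984780e-01, -5.29893734e-01,
         8.00833944e+02],
       [ 0.00000000e+00,  0.00000000e+00,  0.00000000e+00,
     
[... 1335 characters left out ...]
center [401. 329.] 0.62 [ 311. -191.  104.]
top jar_a_center [379. 243.] 0.59 [ 515. -127.  242.]
top jar_c_center [282. 232.] 0.89 [567. 122. 112.]
top jar_c_center [268. 164.] 0.7 [759. 163. 109.]
top crate [259. 244.] 0.59 [554. 197.   9.]
top lid_handle [402. 243.] 0.6 [ 534. -196.  134.]
top mark_tip [467. 241.] 0.64 [ 563. -400.   -4.]
top chamber [404. 248.] 0.83 [ 520. -200.  137.]
top chamber [259. 244.] 0.16 [555. 196.  11.]
top dishes_center [516. 284.] 0.58 [ 435. -517.   42.]
top tub_center [340. 155.] 0.88 [797. -36.  74.]
top forceps_center [268. 162.] 0.63 [759. 161. 125.]
top spray_center [123. 298.] 0.92 [391. 532. 129.]
top timer_center [395. 171.] 0.83 [ 756. -191.   59.]
```

```bash
python3 - <<'E'
import cv2
for n in('scene0','top0'):
    p=cv2.imread(f'pics/{n}.png'); 
    q=p[130:450,80:480] if n[0]=='s' else p[120:360,220:540]
    cv2.imwrite(f'pics/{n}c.png',cv2.resize(q,None,fx=2 if n[0]=='s' else 2.5,fy=2 if n[0]=='s' else 2.5,interpolation=cv2.INTER_CUBIC)[:600])
E
```

```text
(no output)
```

View pics/scene0.png

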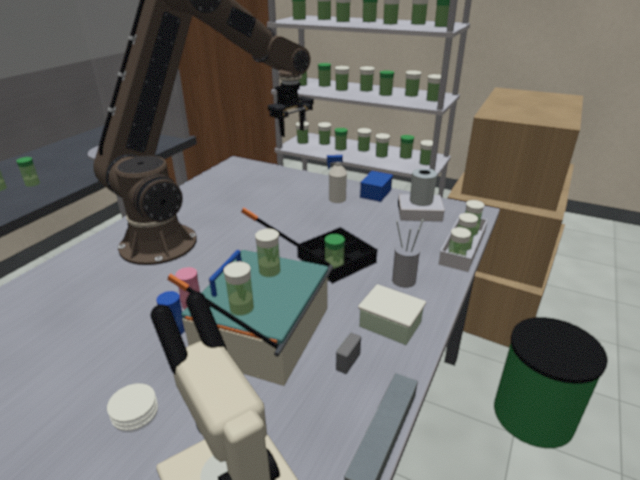

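View pics/scene0c.png

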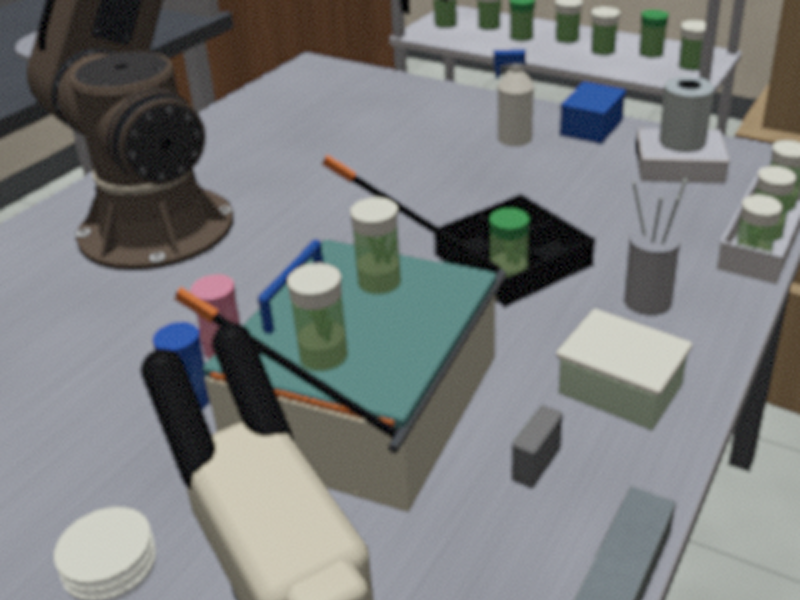

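View pics/top0c.png

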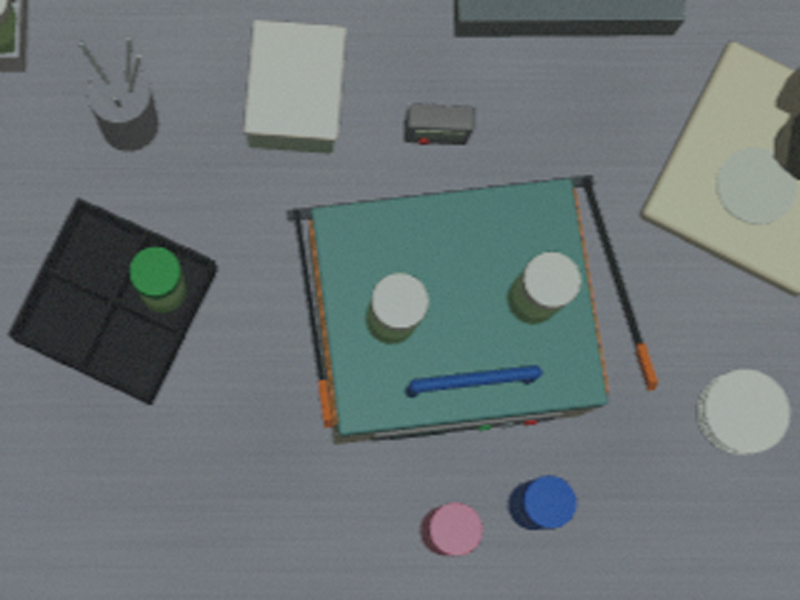

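The top view shows white caps at about (380,240) and (440,232) on the teal lid. The pink cap (402,332) and blue cap (440,321) in front of the box are look-alikes. The green jar is in the crate's upper-right cell at (282,229), with three cells free. Next I'll measure.

```bash
python3 - <<'E'
from h import *
z=np.load('pics/top0.npz'); p,d=z['p'],z['d']
k=viewer.get_calibration('top'); T=np.array(k['T'])
v,u=np.mgrid[:480,:640]
P=np.stack([(u-k['cx'])/k['fx']*d,(v-k['cy'])/k['fy']*d,d],-1)@T[:3,:3].T+T[:3,3]
np.save('pics/P.npy',P)
hsv=cv2.cvtColor(p,cv2.COLOR_BGR2HSV); H,S,V=[hsv[...,i].astype(int) for i in range(3)]
def box(m,n):
    q=P[m]; print(n,m.sum(),'median',np.round(np.median(q,0),1),'mm',np.round(np.percentile(q,2,0)),np.round(np.percentile(q,98,0)))
for n,c in(('jarL',(380,240)),('jarR',(440,232)),('green',(282,229))):
    m=((u-c[0])**2+(v-c[1])**2<20**2)
    zt=np.percentile(P[m][:,2],95); m&=abs(P[...,2]-zt)<8
    pts=P[m][:,:2].astype(np.float32); (cx,cy),r=cv2.minEnclosingCircle(pts); print(n,zt,'circle',cx,cy,r,'mean',pts.mean(0))
for n,m in(('orange',(H<14)&(S>150)&(V>90)),('blue',(H>105)&(H<125)&(S>150)),('teal',(H>75)&(H<100)&(S>60))):
    nn,l,st,ce=cv2.connectedComponentsWithStats(m.astype(np.uint8))
    for i in range(1,nn):
        if st[i,4]>25: box((l==i)&(d>0),n+str(np.round(ce[i])))
# lid rect
m=((H>75)&(H<100)&(S>60)&(abs(P[...,2]-138)<8))
print('lid rect',cv2.minAreaRect(P[m][:,:2].astype(np.float32)))
# crate
m=(V<60)&(u>215)&(u<310)&(v>190)&(v<290)&(abs(P[...,2]-50)<7)
print('crate',m.sum(),cv2.minAreaRect(P[m][:,:2].astype(np.float32)))
E
```

```text
jarL 246.05958425061303 circle 521.4122314453125 -126.23744201660156 27.86478042602539 mean [ 521.0494  -126.73258]
jarR 245.7272363730795 circle 541.72607421875 -274.2387390136719 27.69830894470215 mean [ 541.6708  -273.98526]
green 113.50339713429184 circle 579.1990356445312 123.23832702636719 27.652719497680664 mean [578.87994 123.25625]
orange[478. 266.] 60 median [ 456.3 -361.6  243.9] mm [ 436. -367.  235.] [ 477. -356.  255.]
orange[350. 281.] 53 median [423.7 -55.2 244.8] mm [402. -67.  30.] [450. -51. 254.]
blue[ 89. 260.] 1352 median [500.  656.5  71. ] mm [458. 602.  63.] [544. 714.  78.]
blue[410. 271.] 251 median [ 452.1 -206.   188.5] mm [ 442. -267.  182.] [ 462. -145.  195.]
blue[110. 302.] 171 median [376.4 545.7 180.4] mm [351. 527. 174.] [401. 564. 186.]
blue[439. 321.] 334 median [ 334.8 -290.5  105.2] mm [ 309. -315.   98.] [ 358. -267.  112.]
teal[401. 242.] 8207 median [ 530.5 -195.1  138.1] mm [ 415. -332.  132.] [656. -63. 145.]
lid rect ((537.3199462890625, -197.2493438720703), (244.18026733398438, 279.7579345703125), 6.504610061645508)
crate 545 ((561.7540283203125, 175.3291778564453), (173.01722717285156, 175.2648162841797), 64.94345092773438)
```

```bash
python3 - <<'E'
from h import *
z=np.load('pics/top0.npz'); p,d=z['p'],z['d'];P=np.load('pics/P.npy')
hsv=cv2.cvtColor(p,cv2.COLOR_BGR2HSV); H,S,V=[hsv[...,i].astype(int) for i in range(3)]
v,u=np.mgrid[:480,:640]
m=(H>105)&(H<125)&(S>150)&(abs(u-410)<35)&(abs(v-271)<15)
vx,vy,x0,y0=cv2.fitLine(P[m][:,:2].astype(np.float32),cv2.DIST_L2,0,.01,.01).ravel(); print('bar yaw deg',np.degrees(np.arctan2(vx*np.sign(vy),abs(vy))),x0,y0, P[m].mean(0))
for yaw in (np.radians(6.0),):
  c=np.array([537.3,-197.2]); X=np.array([np.cos(yaw),np.sin(yaw)]);Y=np.array([-X[1],X[0]])
  q=P[...,:2]-c; a=q@X; b=q@Y; h=P[...,2]
  for s in(1,-1):
    r=(abs(b*s-155)<14)&(h>100)&(a<115)&(a>-170)&((h-120)>(120-a)*.25)&((h-120)<(120-a)*.75)&(d>0)
    A=120-a[r];Z=h[r]-120
    f=np.polyfit(A,Z,1)
    for _ in range(5):
        e=abs(np.polyval(f,A)-Z)<6; f=np.polyfit(A[e],Z[e],1)
    print(s,r.sum(),e.sum(),'range',A.min(),A.max(),'slope rad',np.arctan(f[0]),'off',f[1],'b',np.median(b[r]))
  for n,j in(('L',(521.2,-126.4)),('R',(541.7,-274.1)),('hand',P[m].mean(0)[:2])):
    print(n,(np.array(j)-c)@X,(np.array(j)-c)@Y)
# crate angle via lines
ca=np.array([561.75,175.3]); 
for t in(64.94,):
  t=np.radians(t); X=np.array([np.cos(t),np.sin(t)]);Y=np.array([-X[1],X[0]])
  for a in(-1,1):
    for b in(-1,1): print('cell',a,b,ca+42.5*(a*X+b*Y))
E
```

```text
bar yaw deg -11.583205 451.1177 -204.95114 [ 451.11770814 -204.95114199  193.87119872]
1 220 183 range 5.75402345704218 242.43237953918677 slope rad 0.46844775062785043 off 13.26963511065412 b 155.45177232676878
-1 281 232 range 18.916616650394786 239.10688308982196 slope rad 0.47465029447647933 off 12.507782116034278 b -152.99331868450489
L -8.611187316079246 72.09505845068296
R -3.6623424856620623 -76.93865899219793
hand -86.52039120409174 1.299822107930452
cell -1 -1 [582.24764852 118.79914686]
cell -1 1 [505.24914686 154.80235148]
cell 1 -1 [618.25085314 195.79764852]
cell 1 1 [541.25235148 231.80085314]
```

Measurements against the given sizes:

| Item | Measured |
|---|---|
| Box yaw | about 6.4° |
| Cap tops | z ≈ 245, expected 243 |
| Lid rectangle | 244×280, matches |
| Crate | 173×175, matches |
| Pointer angle | about 0.47 rad |

The left jar is at (521,-126) and the right jar at (542,-274). I'll use the two cells diagonal to each other, (505,155) and (618,196), with the jaws along about 109°. First a close crop to check the choice of jars.

```bash
cat >> h.py <<'E'
def togo(x,y,z,jaw=None):
    s=env.state(); p=s['eef_pos']; yw=s['tcp_rot'][2]
    from scipy.spatial.transform import Rotation as R
    M=R.from_euler('xyz',s['tcp_rot']).as_matrix()
    print('t',round(s['t'],2),'pos',np.round(p,1),'rot',np.round(s['tcp_rot'],3),'jaw',round(np.degrees(np.arctan2(M[1,1],M[0,1])),1),'F',np.round(s['ft_force'],1),'op',round(s['opening'],3),'q',np.round(s['joints'],2))
    print('delta tool cm',np.round(M.T@(np.array([x,y,z])-p)/10,2))
E
python3 -c "
import cv2
p=cv2.imread('pics/scene0.png');cv2.imwrite('pics/jars.png',cv2.resize(p[220:330,150:300],None,fx=5,fy=5)[:600])"
python3 -m inch '{"hand":[1,1,1,1,1],"delta_pos":[[0,0,-2],[0,0,-2],[0,0,-2],[0,0,-2],[0,0,0]],"turn":[-0.15,-0.15,-0.15,-0.15,0]}'
python3 -c "
from h import *
togo(521.2,-126.4,370)"
```

```text
t: 1.7
eef_pos: [167.9, 602.4, 374.8]
tcp_rot: [3.138, 0.003, -2.811]
ft_force: [-0.4, -0.1, 0.8]
opening: 0.999
t 1.7 pos [167.9 602.4 374.8] rot [ 3.138e+00  3.000e-03 -2.811e+00] jaw 109.0 F [-0.4 -0.1  0.8] op 0.999 q [ 1.19  0.42  1.45  0.    1.27 -0.71]
delta tool cm [ -9.72 -80.41   0.24]
```

View pics/jars.png

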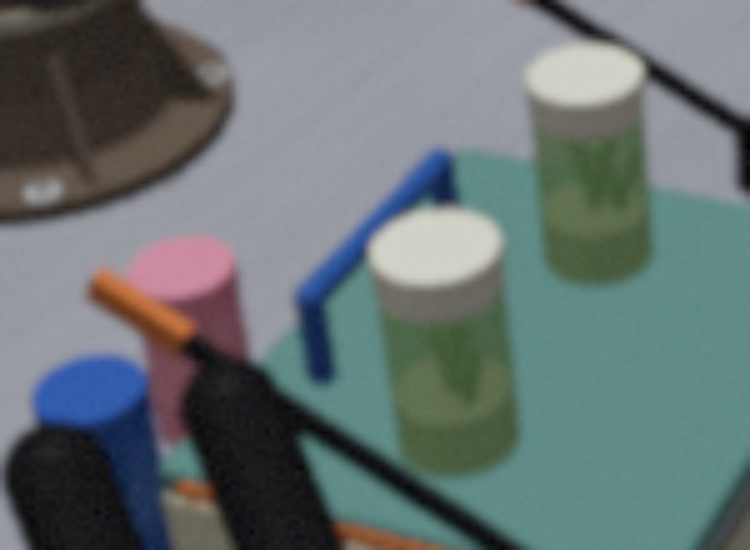

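The crop shows two white-capped jars on the teal lid and the blue and pink jars on the bench, so the choice stands.

```bash
python3 -m inch '{"hand":[1,1,1,1,1,1,1,1,1,1,1,1,1,1,1,1,1,1,1,1],"delta_pos":[[-1.5,-1,0],[-2,-2,0],[-2,-3,0],[-2,-4,0],[-2,-4,0],[-1,-4,0],[0,-4,0],[0,-4,0],[0,-4,0],[0,-4,0],[0,-4,0],[0,-4,0],[0,-4,0],[0,-4,0],[0,-4,0],[0,-4,0],[0,-4,0],[0,-3,0],[0,-2,0],[0,0,0]],"turn":[0,0,0,0,0,0,0,0,0,0,0,0,0,0,0,0,0,0,0,0]}'
python3 -c "
from h import *
togo(521.2,-126.4,370)"
```

```text
t: 3.7
eef_pos: [483.5, -0.9, 370.9]
tcp_rot: [3.141, -0.002, -2.82]
ft_force: [-0.6, 0.7, -0.5]
opening: 0.998
t 3.7 pos [483.5  -0.9 370.9] rot [ 3.141e+00 -2.000e-03 -2.820e+00] jaw 108.4 F [-0.6  0.7 -0.5] op 0.998 q [-0.14  0.21  1.78 -0.    1.16 -2.03]
delta tool cm [  0.39 -13.1    0.09]
```

```bash
python3 -m inch '{"hand":[1,1,1,1,1,1,1],"delta_pos":[[0.4,-2,0],[0,-3,0],[0,-3,0],[0,-3,0],[0,-2,0],[0,-0.1,0],[0,0,0]],"turn":[0,0,0,0,0,0,0]}'
python3 - <<'E'
from h import *
togo(521.2,-126.4,272)
p,d=snap('wrist','w1'); print(search_frame('wrist','jar_a_center'))
for r in search_frame('wrist','jar_a_center'):
    u,v=r['centre']; print(np.round(w('wrist',d,u,v)))
E
```

```text
t: 4.4
eef_pos: [521.3, -123.2, 371.7]
tcp_rot: [3.141, -0.001, -2.815]
ft_force: [0.1, 0.3, 0.5]
opening: 0.992
t 4.4 pos [ 521.3 -123.2  371.7] rot [ 3.141e+00 -1.000e-03 -2.815e+00] jaw 108.7 F [0.1 0.3 0.5] op 0.992 q [-0.36  0.29  1.67  0.    1.19 -2.25]
delta tool cm [ 0.1  -0.31  9.97]
[{'centre': [321.2, 9.0], 'p': 0.9}, {'centre': [308.6, 249.5], 'p': 0.87}]
[ 332. -185.   72.]
[ 518. -131.  247.]
```

View pics/w1.png

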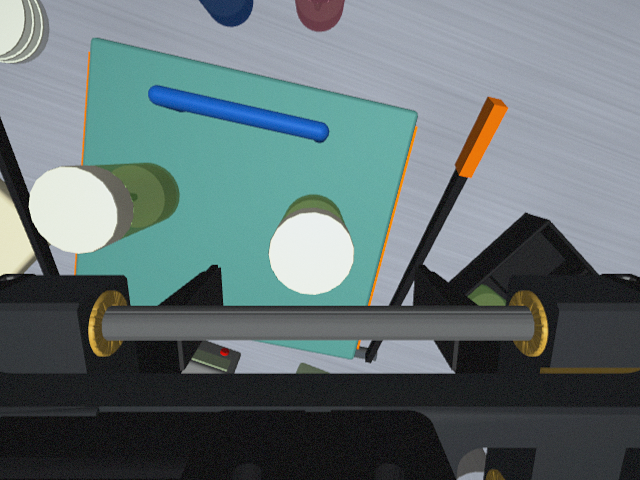

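The wrist view shows both white caps, at (312,252) and (75,209), with the handle and the right-hand pointer clear of the fingers. I'll measure the caps, handle and box from this view too.

```bash
python3 - <<'E'
from h import *
z=np.load('pics/w1.npz'); p,d,T=z['p'],z['d'],z['T']
k=viewer.get_calibration('wrist'); v,u=np.mgrid[:480,:640]
P=np.stack([(u-k['cx'])/k['fx']*d,(v-k['cy'])/k['fy']*d,d],-1)@T[:3,:3].T+T[:3,3]
for c in((312,252),(78,209)):
    m=((u-c[0])**2+(v-c[1])**2<55**2)&(abs(P[...,2]-244)<8); 
    pts=P[m][:,:2].astype(np.float32); print(c,cv2.minEnclosingCircle(pts),np.median(P[m],0))
hsv=cv2.cvtColor(p,cv2.COLOR_BGR2HSV); H,S,V=[hsv[...,i].astype(int) for i in range(3)]
m=(H>105)&(H<125)&(S>150)&(v>70)&(v<150)&(P[...,2]>175)
q=P[m]; print('bar',q.mean(0),np.median(q,0),cv2.minAreaRect(q[:,:2].astype(np.float32)),np.percentile(q[:,2],95))
m=(H>75)&(H<100)&(S>60)&(abs(P[...,2]-138)<8)&(v<270)
q=P[m];c,V3=np.linalg.eigh(np.cov((q-q.mean(0)).T)); print('lid normal',V3[:,0],np.median(q[:,2]))
m=(H<14)&(S>150)&(u>450)
q=P[m]; print('orange R',np.percentile(q,[2,50,98],axis=0).round())
E
```

```text
(312, 252) ((521.51025390625, -128.5937042236328), 27.663959503173828) [ 519.92316136 -129.0861935   245.10070304]
(78, 209) ((542.1071166992188, -276.0616455078125), 28.059823989868164) [ 539.97603989 -274.37604403  245.11416541]
bar [ 452.77322708 -207.50102435  192.24899865] [ 452.68757551 -207.87816552  190.8356149 ] ((470.9762878417969, -252.10194396972656), (43.407562255859375, 225.8043212890625), 17.52656364440918) 192.5971821085629
lid normal [-5.48381276e-03 -3.33880188e-05  9.99984963e-01] 140.03464342371495
orange R [[400. -62.  88.]
 [421. -59. 241.]
 [457.  14. 255.]]
```

```bash
python3 -m inch '{"hand":[1,1,1,1,1,1,1,1],"delta_pos":[[0.15,-0.4,0],[0,0,2],[0,0,2],[0,0,2],[0,0,2],[0,0,1.2],[0,0,0.7],[0,0,0]],"turn":[0,0,0,0,0,0,0,0]}'
python3 -m inch '{"hand":[0,0,0,0,0,0,0,0],"delta_pos":[[0,0,0],[0,0,0],[0,0,0],[0,0,0],[0,0,0],[0,0,0],[0,0,0],[0,0,0]],"turn":[0,0,0,0,0,0,0,0]}'
python3 -c "
from h import *
togo(505.2,154.8,410)"
```

```text
t: 5.35
eef_pos: [521.4, -127.8, 272.9]
tcp_rot: [3.141, -0.001, -2.813]
ft_force: [0.6, 0.2, 1.3]
opening: 1.0
t: 6.15
eef_pos: [521.5, -127.9, 273.3]
tcp_rot: [3.142, 0.0, -2.813]
ft_force: [0.2, 1.3, 1.0]
opening: 0.564
t 6.15 pos [ 521.5 -127.9  273.3] rot [ 3.142  0.    -2.813] jaw 108.8 F [0.2 1.3 1. ] op 0.564 q [-0.36  0.39  1.8   0.    0.96 -2.26]
delta tool cm [ -7.57  27.28 -13.67]
```

```bash
python3 -m inch '{"hand":[0,0,0,0,0,0,0,0,0,0],"delta_pos":[[0,0,-0.5],[0,0,-1],[0,0,-2],[0,0,-2],[0,0,-2],[0,0,-2],[0,0,-2],[0,0,-1.5],[0,0,-0.7],[0,0,0]],"turn":[0,0,0,0,0,0,0,0,0,0]}'
python3 -m inch '{"hand":[0,0,0,0,0,0,0,0,0,0,0,0,0],"delta_pos":[[-0.5,1,0],[-0.7,2,0],[-0.7,3,0],[-0.7,3,0],[-0.7,3,0],[-0.7,3,0],[-0.7,3,0],[-0.7,3,0],[-0.7,3,0],[-0.7,2,0],[-0.7,1.2,0],[0,0,0],[0,0,0]],"turn":[0,0,0,0,0,0,0,0,0,0,0,0,0]}'
python3 - <<'E'
from h import *
togo(505.2,154.8,142)
p,d=snap('wrist','w2'); snap('scene','s2')
E
```

```text
t: 7.15
eef_pos: [521.4, -127.9, 411.1]
tcp_rot: [-3.141, 0.001, -2.813]
ft_force: [0.2, -1.1, -2.8]
opening: 0.565
t: 8.45
eef_pos: [504.8, 153.6, 409.7]
tcp_rot: [-3.142, -0.001, -2.813]
ft_force: [-1.2, -0.9, -2.0]
opening: 0.564
t 8.45 pos [504.8 153.6 409.7] rot [-3.142e+00 -1.000e-03 -2.813e+00] jaw 108.8 F [-1.2 -0.9 -2. ] op 0.564 q [ 0.17  0.25  1.62 -0.    1.27 -1.73]
delta tool cm [-0.1   0.1  26.77]
```

View pics/w2.png

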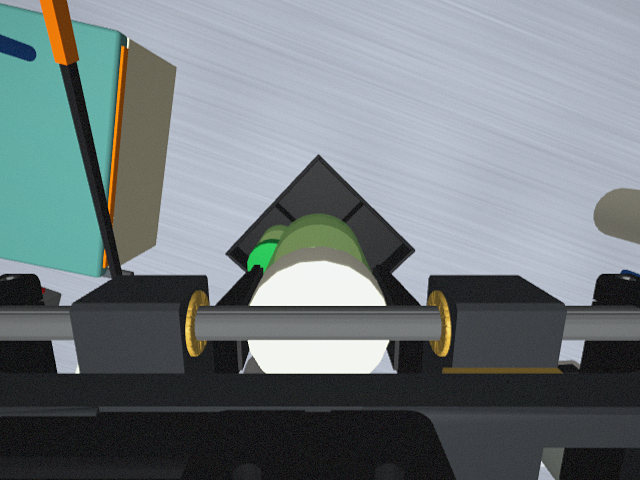

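View pics/s2.png

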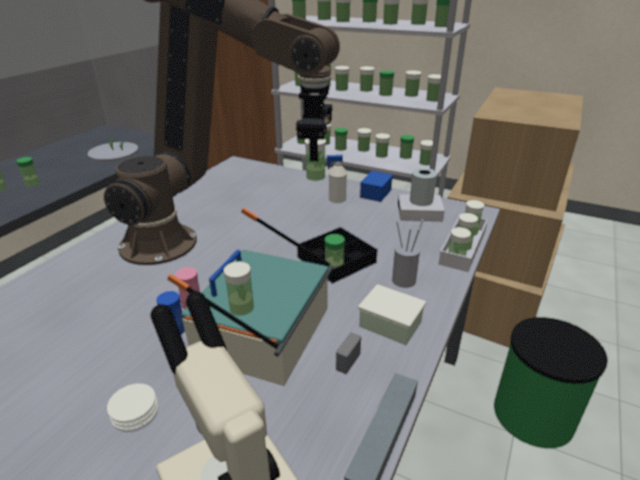

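The jar is held upright. The crate's near corner is at about (319,155) and the green jar is to the left at (262,255). I'll check the crate corners from this view.

```bash
python3 - <<'E'
from h import *
z=np.load('pics/w2.npz'); d,T=z['d'],z['T']
k=viewer.get_calibration('wrist')
for u,v in((319,155),(226,250),(413,250)):
    r=T[:3,:3]@np.array([(u-k['cx'])/k['fx'],(v-k['cy'])/k['fy'],1]); s=(50-T[2,3])/r[2]; print(np.round(T[:3,3]+s*r,1), np.round(w('wrist',d,u,v+ (3 if v<200 else 0),T)))
ca=np.array([561.75,175.3]);t=np.radians(64.94); X=np.array([np.cos(t),np.sin(t)]);Y=np.array([-X[1],X[0]])
for a,b in((-1,1),(-1,-1),(1,1)): print(a,b,ca+87.5*(a*X+b*Y))
E
```

```text
[446.9 133.7  50. ] [450. 135.  53.]
[599.   58.2  50. ] [615.  51.   3.]
[521.3 287.4  50. ] [521. 287.  52.]
-1 1 [445.42471413 133.09895893]
-1 -1 [603.95104107  58.97471413]
1 1 [519.54895893 291.62528587]
```

```bash
python3 -m inch '{"hand":[0,0,0,0,0,0,0,0,0,0,0,0,0,0],"delta_pos":[[-0.1,0.1,1],[0,0,2],[0,0,2.5],[0,0,2.5],[0,0,2.5],[0,0,2.5],[0,0,2.5],[0,0,2.5],[0,0,2.5],[0,0,2],[0,0,1.5],[0,0,1],[0,0,1],[0,0,0]],"turn":[0,0,0,0,0,0,0,0,0,0,0,0,0,0]}'
python3 -c "
from h import *
togo(505.2,154.8,140.3)"
```

```text
t: 9.95
eef_pos: [505.1, 154.8, 149.2]
tcp_rot: [3.141, -0.001, -2.814]
ft_force: [-0.9, -0.8, -2.7]
opening: 0.567
t 9.95 pos [505.1 154.8 149.2] rot [ 3.141e+00 -1.000e-03 -2.814e+00] jaw 108.8 F [-0.9 -0.8 -2.7] op 0.567 q [ 0.17  0.55  1.93  0.    0.66 -1.73]
delta tool cm [-0.01 -0.    0.89]
```

```bash
python3 -m inch '{"hand":[0,0,0,0],"delta_pos":[[0,0,0.4],[0,0,0.3],[0,0,0.2],[0,0,0]],"turn":[0,0,0,0]}'
python3 -c "
from h import *
togo(505.2,154.8,140.3)"
```

```text
t: 10.35
eef_pos: [505.4, 155.1, 141.3]
tcp_rot: [3.142, 0.0, -2.813]
ft_force: [0.4, -0.7, -2.8]
opening: 0.568
t 10.35 pos [505.4 155.1 141.3] rot [ 3.142  0.    -2.813] jaw 108.8 F [ 0.4 -0.7 -2.8] op 0.568 q [ 0.17  0.57  1.94  0.    0.64 -1.73]
delta tool cm [ 0.03 -0.02  0.1 ]
```

```bash
python3 -m inch '{"hand":[0,0,0],"delta_pos":[[0,0,0.1],[0,0,0.1],[0,0,0]],"turn":[0,0,0]}'
python3 -m inch '{"hand":[0.65,0.8,0.9,1,1],"delta_pos":[[0,0,0],[0,0,0],[0,0,0],[0,0,0],[0,0,0]],"turn":[0,0,0,0,0]}'
python3 -c "
from h import *
togo(541.8,-275.2,372)"
```

```text
t: 10.65
eef_pos: [505.7, 155.3, 140.6]
tcp_rot: [-3.141, 0.002, -2.813]
ft_force: [-3.4, -0.2, 14.4]
opening: 0.565
t: 11.15
eef_pos: [505.4, 155.0, 139.1]
tcp_rot: [3.142, -0.0, -2.813]
ft_force: [0.1, 0.2, -1.4]
opening: 0.929
t 11.15 pos [505.4 155.  139.1] rot [ 3.142 -0.    -2.813] jaw 108.8 F [ 0.1  0.2 -1.4] op 0.929 q [ 0.17  0.57  1.94  0.    0.63 -1.73]
delta tool cm [ 10.43 -41.9  -23.29]
```

```bash
python3 -m inch '{"hand":[1,1,1,1,1,1,1,1],"delta_pos":[[0,0,-1],[0,0,-2],[0,0,-4],[0,0,-4],[0,0,-4],[0,0,-4],[0,0,-3],[0,0,-1.3]],"turn":[0,0,0,0,0,0,0,0]}'
python3 -m inch '{"hand":[1,1,1,1,1,1,1,1,1,1,1,1,1,1,1,1],"delta_pos":[[0.8,-1,0],[0.8,-2,0],[0.8,-3,0],[0.8,-3,0],[0.8,-3,0],[0.8,-3,0],[0.8,-3,0],[0.8,-3,0],[0.8,-3,0],[0.8,-3,0],[0.8,-3,0],[0.8,-3,0],[0.8,-3,0],[0,-3,0],[0,-2,0],[0,-0.9,0]],"turn":[0,0,0,0,0,0,0,0,0,0,0,0,0,0,0,0]}'
python3 - <<'E'
from h import *
snap('scene','s3')
togo(541.8,-275.2,273)
E
```

```text
t: 11.95
eef_pos: [505.3, 155.0, 376.1]
tcp_rot: [-3.141, 0.005, -2.813]
ft_force: [0.0, -0.2, -0.9]
opening: 1.0
t: 13.55
eef_pos: [541.3, -277.0, 370.9]
tcp_rot: [3.14, -0.001, -2.815]
ft_force: [-0.0, 0.1, -0.8]
opening: 1.0
t 13.6 pos [ 541.6 -277.1  371. ] rot [ 3.140e+00 -1.000e-03 -2.815e+00] jaw 108.7 F [ 0.4 -0.6 -0.8] op 0.998 q [-0.58  0.4   1.49 -0.    1.25 -2.48]
delta tool cm [-0.09  0.16  9.8 ]
```

View pics/s3.png

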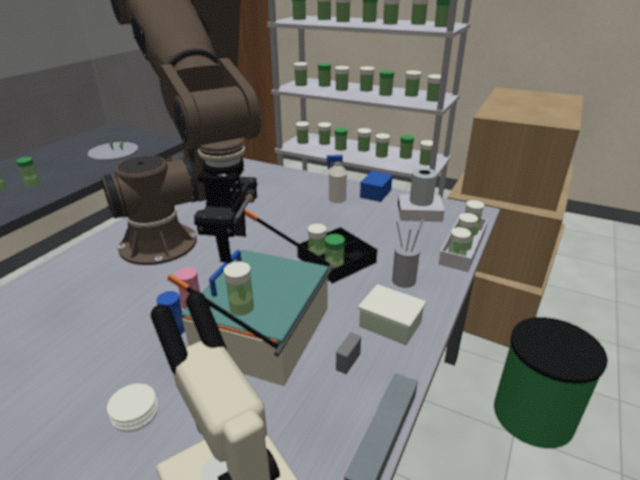

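The first white jar stands in the crate at (317,238). The gripper looks left of the second jar in this view, so I'll check with the wrist camera.

```bash
python3 - <<'E'
from h import *
k=viewer.get_calibration('scene'); Ti=np.linalg.inv(k['T'])
def pr(x):
    c=Ti@np.array([*x,1]); return c[0]/c[2]*k['fx']+k['cx'],c[1]/c[2]*k['fy']+k['cy']
print(pr((541,-277,293)),pr((541,-277,371)),pr((541,-275,243)))
p,d=snap('wrist','w3')
E
```

```text
(np.float64(232.76955766651955), np.float64(248.66957241381323)) (np.float64(228.57596740202524), np.float64(214.83108849194875)) (np.float64(235.8354617681798), np.float64(268.3658224450161))
```

View pics/w3.png

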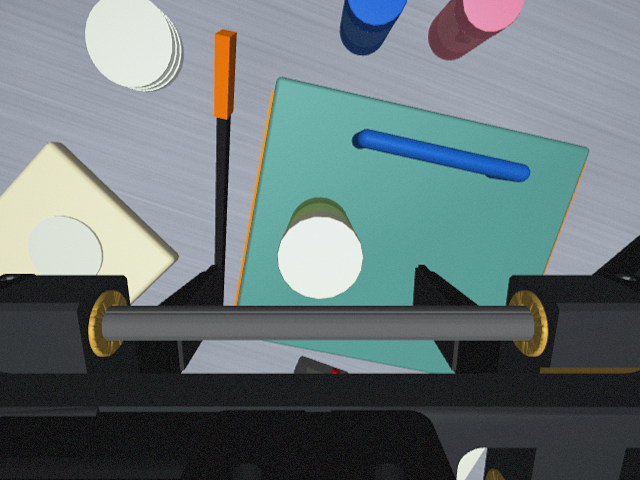

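The cap at (320,257) is on the camera's centre column, so the gripper is aligned. The left finger clears the pointer by about 15 mm. Descending.

```bash
python3 -m inch '{"hand":[0.92,0.92,0.92,0.92,0.92,0.92,0.92,0.92],"delta_pos":[[-0.1,0.1,0],[0,0,2],[0,0,2],[0,0,2],[0,0,2],[0,0,1.1],[0,0,0.7],[0,0,0]],"turn":[0,0,0,0,0,0,0,0]}'
python3 -m inch '{"hand":[0,0,0,0,0,0,0,0],"delta_pos":[[0,0,0],[0,0,0],[0,0,0],[0,0,0],[0,0,0],[0,0,0],[0,0,0],[0,0,0]],"turn":[0,0,0,0,0,0,0,0]}'
python3 -m inch '{"hand":[0,0,0,0,0,0,0,0,0,0],"delta_pos":[[0,0,-0.5],[0,0,-1],[0,0,-2],[0,0,-2],[0,0,-2],[0,0,-2],[0,0,-2],[0,0,-1.5],[0,0,-0.7],[0,0,0]],"turn":[0,0,0,0,0,0,0,0,0,0]}'
python3 - <<'E'
from h import *
togo(618,195.8,410)
snap('scene','s4')
E
```

```text
t: 14.45
eef_pos: [542.6, -273.4, 273.9]
tcp_rot: [3.141, -0.0, -2.813]
ft_force: [-0.4, 0.3, 0.1]
opening: 0.919
t: 15.25
eef_pos: [542.7, -273.9, 274.3]
tcp_rot: [-3.141, 0.0, -2.813]
ft_force: [0.0, -1.6, 2.4]
opening: 0.568
t: 16.25
eef_pos: [542.6, -273.8, 412.2]
tcp_rot: [-3.14, 0.001, -2.813]
ft_force: [-0.3, 0.4, -2.2]
opening: 0.568
t 16.25 pos [ 542.6 -273.8  412.2] rot [-3.140e+00  1.000e-03 -2.813e+00] jaw 108.8 F [-0.3  0.4 -2.2] op 0.568 q [-0.58  0.37  1.43  0.    1.34 -2.48]
delta tool cm [-22.28  42.02   0.2 ]
```

View pics/s4.png

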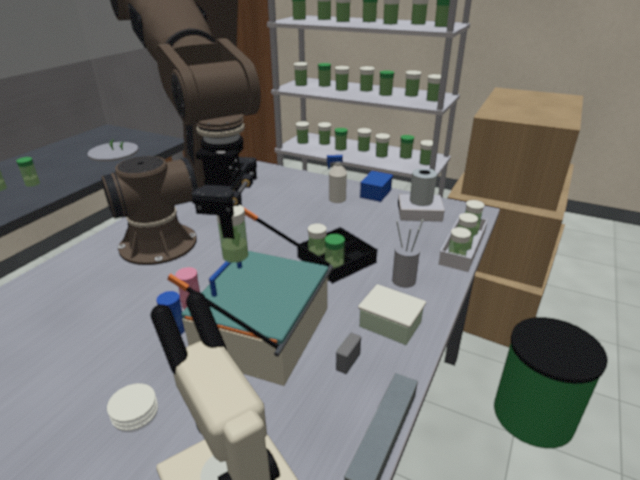

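```bash
python3 -m inch '{"hand":[0,0,0,0,0,0,0,0,0,0,0,0,0,0,0,0,0,0],"delta_pos":[[-0.5,1,0],[-1.1,2,0],[-1.6,3,0],[-1.6,3,0],[-1.6,3,0],[-1.6,3,0],[-1.6,3,0],[-1.6,3,0],[-1.6,3,0],[-1.6,3,0],[-1.6,3,0],[-1.6,3,0],[-1.6,3,0],[-1.5,3,0],[-1,2,0],[-0.6,1,0],[0,0,0],[0,0,0]],"turn":[0,0,0,0,0,0,0,0,0,0,0,0,0,0,0,0,0,0]}'
python3 - <<'E'
from h import *
togo(618,195.8,141.5)
snap('wrist','w5')
E
```

```text
t: 18.1
eef_pos: [618.2, 195.2, 410.8]
tcp_rot: [-3.141, -0.001, -2.813]
ft_force: [-0.2, 0.4, -1.6]
opening: 0.569
t 18.1 pos [618.2 195.2 410.8] rot [-3.141e+00 -1.000e-03 -2.813e+00] jaw 108.8 F [-0.2  0.4 -1.6] op 0.569 q [ 0.2   0.44  1.33 -0.    1.38 -1.69]
delta tool cm [-0.03  0.07 26.93]
```

View pics/w5.png

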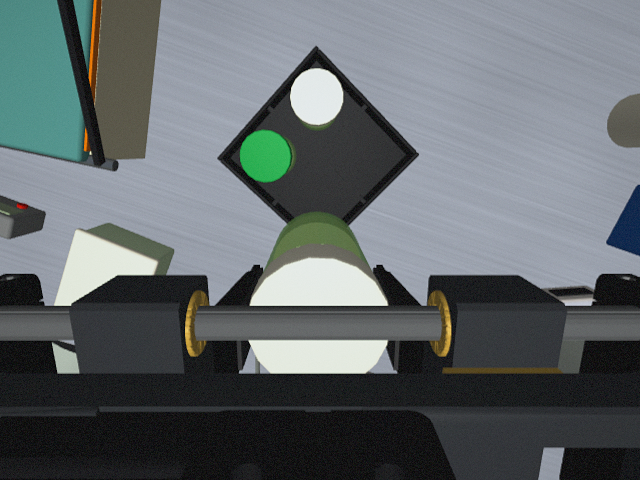

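The first white jar is at (317,97) in the near cell and the green jar at (265,156). The held jar is over the far cell.

```bash
python3 -m inch '{"hand":[0,0,0,0,0,0,0,0,0,0,0,0,0,0,0,0],"delta_pos":[[0,0.1,1],[0,0,2],[0,0,2.5],[0,0,2.5],[0,0,2.5],[0,0,2.5],[0,0,2.5],[0,0,2.5],[0,0,2.5],[0,0,2],[0,0,1.5],[0,0,1],[0,0,1],[0,0,0.3],[0,0,0.3],[0,0,0]],"turn":[0,0,0,0,0,0,0,0,0,0,0,0,0,0,0,0]}'
python3 -c "
from h import *
togo(618,195.8,141.3)"
```

```text
t: 19.75
eef_pos: [618.1, 196.6, 145.4]
tcp_rot: [3.142, 0.0, -2.813]
ft_force: [0.4, 0.4, -1.3]
opening: 0.567
t 19.75 pos [618.1 196.6 145.4] rot [ 3.142  0.    -2.813] jaw 108.8 F [ 0.4  0.4 -1.3] op 0.567 q [ 0.21  0.69  1.63  0.    0.82 -1.69]
delta tool cm [ 0.03 -0.07  0.41]
```

```bash
python3 -m inch '{"hand":[0,0,0,0],"delta_pos":[[0,0,0.2],[0,0,0.1],[0,0,0.1],[0,0,0]],"turn":[0,0,0,0]}'
```

```text
t: 20.15
eef_pos: [618.2, 196.6, 141.8]
tcp_rot: [3.142, 0.001, -2.813]
ft_force: [-1.3, -0.9, 2.8]
opening: 0.564
```

```bash
python3 -m inch '{"hand":[0,0,0.65,0.8,0.9,1,1],"delta_pos":[[0,0,0.1],[0,0,0],[0,0,0],[0,0,0],[0,0,0],[0,0,0],[0,0,0]],"turn":[0,0,0,0,0,0,0]}'
python3 -m inch '{"hand":[1,1,1,1,1,1,1,1],"delta_pos":[[0,0,-1],[0,0,-2],[0,0,-4],[0,0,-4],[0,0,-4],[0,0,-4],[0,0,-3],[0,0,-1.3]],"turn":[0,0,0,0,0,0,0,0]}'
python3 -c "
from h import *
togo(452.5,-206.5,360)"
```

```text
t: 20.85
eef_pos: [618.0, 196.6, 140.1]
tcp_rot: [3.141, -0.0, -2.813]
ft_force: [-0.2, -0.7, -0.8]
opening: 0.926
t: 21.65
eef_pos: [618.1, 196.6, 377.2]
tcp_rot: [-3.141, 0.005, -2.813]
ft_force: [-0.7, -0.2, 0.1]
opening: 1.0
t 21.65 pos [618.1 196.6 377.2] rot [-3.141  0.005 -2.813] jaw 108.8 F [-0.7 -0.2  0.1] op 1.0 q [ 0.21  0.46  1.38  0.    1.3  -1.69]
delta tool cm [ 28.68 -32.82   1.59]
```

```bash
python3 -m inch '{"hand":[1,1,1,1,1,1,1,1,1,1,1,1,1,1],"delta_pos":[[1,-1,0],[2,-2,0],[2.5,-3,0],[2.5,-3,0],[2.5,-3,0],[2.5,-3,0],[2.5,-3,0],[2.5,-3,0],[2.5,-3,0],[2.5,-3,0],[2.5,-3,0],[2,-2,0],[1.2,-0.8,0],[0,0,0]],"turn":[0,0,0,0,0,0,0,0,0,0,0,0,0,0]}'
python3 -m inch '{"hand":[1,1,1,1,1,1,1,1,1,1,1,1,1],"delta_pos":[[0,0,0],[0,0,0],[0,0,0],[0,0,0],[0,0,0],[0,0,0],[0,0,0],[0,0,0],[0,0,0],[0,0,0],[0,0,0],[0,0,0],[0,0,0]],"turn":[0.15,0.15,0.15,0.15,0.15,0.15,0.15,0.15,0.15,0.15,0.15,0.14,0]}'
python3 - <<'E'
from h import *
togo(452.5,-206.5,242)
p,d=snap('wrist','w6'); snap('scene','s6'); snap('top','t6')
E
```

```text
t: 23.05
eef_pos: [450.7, -207.2, 372.1]
tcp_rot: [3.14, -0.001, -2.816]
ft_force: [0.3, 1.0, -0.0]
opening: 1.0
t: 24.35
eef_pos: [452.2, -205.3, 372.6]
tcp_rot: [-3.141, -0.001, 1.679]
ft_force: [0.1, 0.8, 0.4]
opening: 1.002
t 24.35 pos [ 452.2 -205.3  372.6] rot [-3.141e+00 -1.000e-03  1.679e+00] jaw 6.2 F [0.1 0.8 0.4] op 1.002 q [-0.56  0.23  1.75  0.    1.17 -0.67]
delta tool cm [-0.14  0.02 13.06]
```

View pics/w6.png

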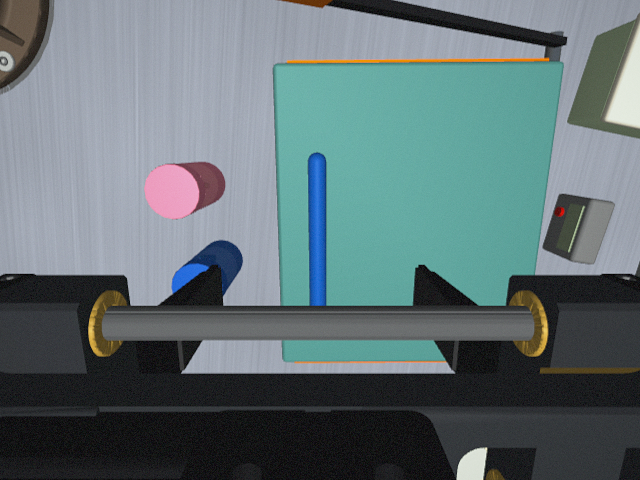

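View pics/s6.png

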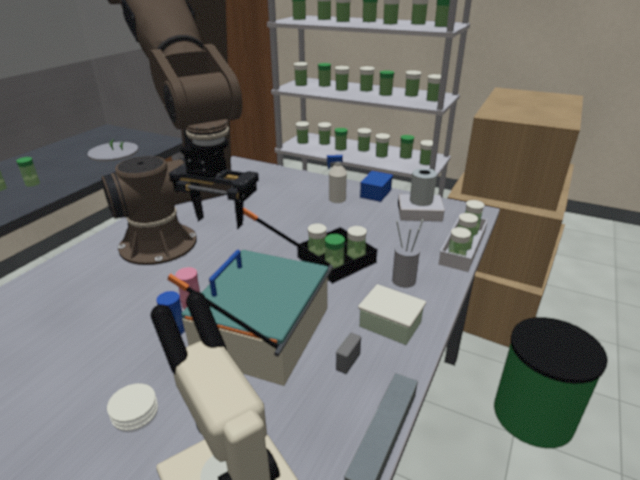

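View pics/t6.png

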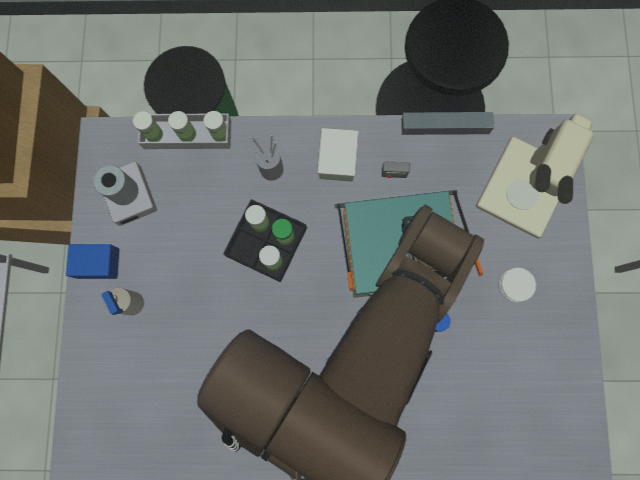

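Both white jars stand in their own cells, at (257,217) and (270,257) in the top view, and the bar is centred between the fingers at (317,230). Next I'll descend onto the handle.

```bash
python3 -m inch '{"hand":[0.7,0.7,0.7,0.7,0.7,0.7,0.7,0.7,0.7],"delta_pos":[[-0.1,0,1],[0,0,2],[0,0,2],[0,0,2],[0,0,2],[0,0,2],[0,0,1.3],[0,0,0.7],[0,0,0]],"turn":[0,0,0,0,0,0,0,0,0]}'
python3 -m inch '{"hand":[0.4,0.2,0,0,0,0,0,0,0,0],"delta_pos":[[0,0,0],[0,0,0],[0,0,0],[0,0,0],[0,0,0],[0,0,0],[0,0,0],[0,0,0],[0,0,0],[0,0,0]],"turn":[0,0,0,0,0,0,0,0,0,0]}'
python3 - <<'E'
from h import *
togo(452.5,-206.5,242)
q=0.471; t0=np.arctan2(63,205); r=np.hypot(205,63); prev=np.array([205,63.])
for a in np.linspace(0.04,0.48,12): print(round(a,3),'back cm',round((205-r*np.cos(t0+a))/10,2),'up',round((r*np.sin(t0+a)-63)/10,2))
E
```

```text
t: 25.4
eef_pos: [451.9, -207.3, 242.2]
tcp_rot: [-3.14, -0.001, 1.681]
ft_force: [0.3, 0.4, 0.4]
opening: 0.698
t: 26.4
eef_pos: [452.0, -207.5, 243.2]
tcp_rot: [-3.141, -0.0, 1.68]
ft_force: [-2.7, -1.9, 0.9]
opening: 0.137
t 26.4 pos [ 452.  -207.5  243.2] rot [-3.141 -0.     1.68 ] jaw 6.3 F [-2.7 -1.9  0.9] op 0.137 q [-0.56  0.37  1.92 -0.    0.84 -0.67]
delta tool cm [0.09 0.06 0.12]
0.04 back cm 0.27 up 0.81
0.08 back cm 0.57 up 1.62
0.12 back cm 0.9 up 2.41
0.16 back cm 1.27 up 3.19
0.2 back cm 1.66 up 3.95
0.24 back cm 2.09 up 4.69
0.28 back cm 2.54 up 5.42
0.32 back cm 3.02 up 6.13
0.36 back cm 3.53 up 6.82
0.4 back cm 4.07 up 7.49
0.44 back cm 4.64 up 8.13
0.48 back cm 5.23 up 8.75
```

```bash
python3 -m inch '{"hand":[0,0,0,0,0,0,0,0],"delta_pos":[[0,0.1,-0.3],[0,0.17,-0.51],[0,0.3,-0.81],[0,0.33,-0.79],[0,0.37,-0.78],[0,0.39,-0.76],[0,0.43,-0.74],[0,0,0]],"turn":[0,0,0,0,0,0,0,0]}'
python3 - <<'E'
from h import *
togo(452.5,-206.5,242)
snap('scene','s7')
E
```

```text
t: 27.2
eef_pos: [472.3, -205.1, 290.9]
tcp_rot: [-3.139, -0.0, 1.68]
ft_force: [-10.7, -3.2, -1.1]
opening: 0.14
t 27.2 pos [ 472.3 -205.1  290.9] rot [-3.139 -0.     1.68 ] jaw 6.3 F [-10.7  -3.2  -1.1] op 0.14 q [-0.54  0.34  1.83 -0.    0.98 -0.65]
delta tool cm [ 0.07 -1.97  4.9 ]
```

View pics/s7.png

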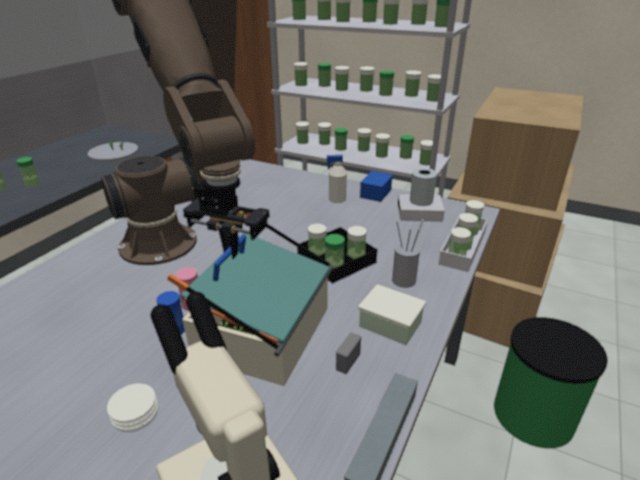

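The lid follows; the front edge is about halfway to the pointer. The force is mostly radial, so I'll go slightly less far back on the rest of the arc.

```bash
python3 -m inch '{"hand":[0,0,0,0,0,0,0,0,0],"delta_pos":[[0,0.3,-0.73],[0,0.46,-0.71],[0,0.5,-0.69],[0,0.53,-0.67],[0,0.56,-0.64],[0,0.35,-0.35],[0,0.15,-0.14],[0,0,0],[0,0,0]],"turn":[0,0,0,0,0,0,0,0,0]}'
python3 - <<'E'
from h import *
togo(452.5,-206.5,242)
p,d=snap('scene','s8')
cv2.imwrite('pics/s8c.png',cv2.resize(p[220:370,140:340],None,fx=4,fy=4,interpolation=cv2.INTER_CUBIC))
snap('wrist','w8');snap('top','t8')
E
```

```text
t: 28.15
eef_pos: [500.5, -201.9, 330.2]
tcp_rot: [-3.139, -0.0, 1.68]
ft_force: [-11.8, -1.5, 0.3]
opening: 0.139
t 28.15 pos [ 500.5 -201.9  330.2] rot [-3.139 -0.     1.68 ] jaw 6.3 F [-11.8  -1.5   0.3] op 0.139 q [-0.51  0.33  1.72 -0.    1.1  -0.61]
delta tool cm [ 0.06 -4.79  8.83]
```

View pics/s8c.png

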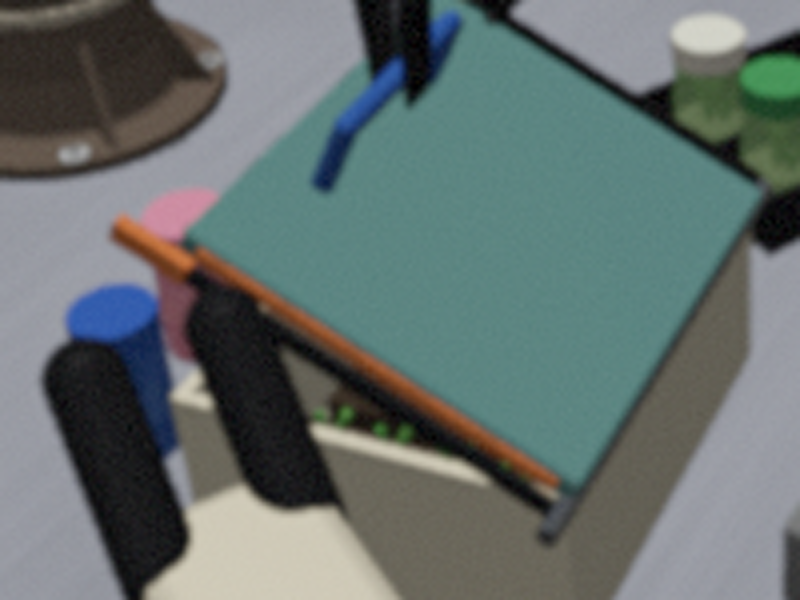

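View pics/w8.png

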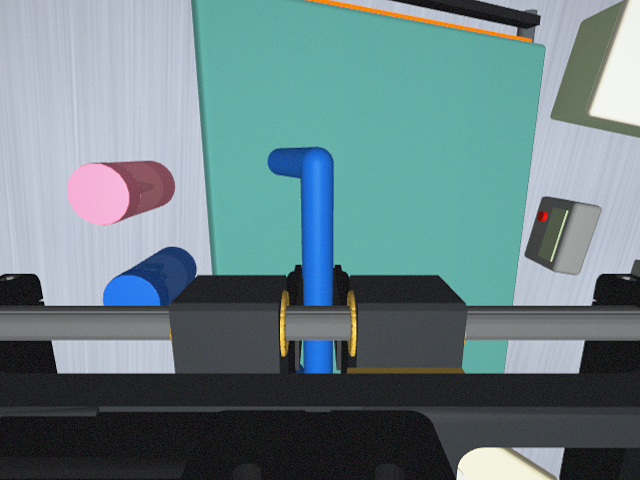

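The orange lid edge and the black pointer arm run nearly parallel in the scene crop. I'll measure both angles from depth.

```bash
cat > m.py <<'E'
from h import *
import sys
n=sys.argv[1]; yaw=np.radians(6.4);X=np.array([np.cos(yaw),np.sin(yaw)]);Y=np.array([-X[1],X[0]]);c=np.array([537.3,-197.2])
for cam in('scene','wrist','top'):
    z=np.load(f'pics/{cam[0]}{n}.npz'); p,d,T=z['p'],z['d'],z['T']
    k=viewer.get_calibration(cam); v,u=np.mgrid[:480,:640]
    P=np.stack([(u-k['cx'])/k['fx']*d,(v-k['cy'])/k['fy']*d,d],-1)@T[:3,:3].T+T[:3,3]
    hsv=cv2.cvtColor(p,cv2.COLOR_BGR2HSV); H,S,V=[hsv[...,i].astype(int) for i in range(3)]
    q=P[...,:2]-c; a=120-q@X; b=q@Y; h=P[...,2]-120
    m=(H>72)&(H<100)&(S>60)&(abs(b)<125)&(a>10)&(a<240)&(d>0)&(h>0)
    A=np.c_[a[m],b[m],np.ones(m.sum())]; y=h[m]; g=np.ones(len(y),bool)
    for _ in range(8):
        f=np.linalg.lstsq(A[g],y[g],rcond=None)[0]; g=abs(A@f-y)<6
    print(cam,'lid',g.sum(),'angle',round(np.arctan(f[0]),3),'off',round(f[2],1),'tilt y',round(f[1],3))
    for s in(1,-1):
        r=(abs(b*s-155)<12)&(h>-20)&(a>10)&(a<275)&(h>a*.3)&(h<a*.65+15)&(d>0)&((V<70)|((H<14)&(S>140)))
        if r.sum()>60:
            aa,hh=a[r],h[r];e=np.ones(len(aa),bool)
            for _ in range(8):
                f=np.polyfit(aa[e],hh[e],1); e=abs(np.polyval(f,aa)-hh)<6
            print('  pointer',s,r.sum(),e.sum(),'a range',aa[e].min().round(),aa[e].max().round(),'angle',round(np.arctan(f[0]),3),'off',round(f[1],1))
E
python3 m.py 8; echo start; for c in scene top; do cp pics/${c}0.npz pics/${c:0:1}0.npz; done; cp pics/w1.npz pics/w0.npz; python3 m.py 0
```

```text
scene lid 6907 angle 0.453 off 19.3 tilt y -0.001
  pointer 1 191 189 a range 11.0 195.0 angle 0.45 off 13.7
  pointer -1 569 497 a range 11.0 235.0 angle 0.461 off 13.0
wrist lid 71508 angle 0.452 off 22.3 tilt y -0.001
  pointer 1 1563 1455 a range 10.0 112.0 angle 0.414 off 18.2
top lid 2245 angle 0.453 off 20.7 tilt y 0.001
  pointer 1 154 144 a range 13.0 237.0 angle 0.466 off 15.0
  pointer -1 177 165 a range 11.0 239.0 angle 0.462 off 15.2
start
scene lid 3989 angle -0.004 off 17.4 tilt y 0.0
  pointer 1 298 265 a range 10.0 234.0 angle 0.461 off 12.0
  pointer -1 483 449 a range 10.0 233.0 angle 0.467 off 12.1
wrist lid 47253 angle -0.005 off 20.8 tilt y -0.001
  pointer 1 2184 1875 a range 10.0 240.0 angle 0.453 off 16.9
  pointer -1 2132 1921 a range 32.0 166.0 angle 0.425 off 19.5
top lid 6551 angle -0.004 off 18.6 tilt y 0.001
  pointer 1 166 157 a range 10.0 238.0 angle 0.468 off 14.2
  pointer -1 250 240 a range 10.0 239.0 angle 0.464 off 14.8
```

Lid is at 0.453 rad and the pointers at about 0.463, well inside 0.07, and the pointers have not moved. I'll let it settle, check the jars once more, then hand in.

```bash
python3 -m inch '{"hand":[0,0,0,0,0,0,0,0],"delta_pos":[[0,0,0],[0,0,0],[0,0,0],[0,0,0],[0,0,0],[0,0,0],[0,0,0],[0,0,0]],"turn":[0,0,0,0,0,0,0,0]}'
python3 - <<'E'
from h import *
p,d=snap('top','t9'); snap('scene','s9'); snap('wrist','w9'); s=env.state(); print(np.abs(s['qvel']).max())
cv2.imwrite('pics/t9c.png',cv2.resize(p[190:290,210:320],None,fx=5,fy=5))
ca=np.array([561.75,175.3]);t=np.radians(64.94); X=np.array([np.cos(t),np.sin(t)]);Y=np.array([-X[1],X[0]])
k=viewer.get_calibration('top');T=np.array(k['T']);v,u=np.mgrid[:480,:640]
P=np.stack([(u-k['cx'])/k['fx']*d,(v-k['cy'])/k['fy']*d,d],-1)@T[:3,:3].T+T[:3,3]
for c in((257,215),(270,255),(282,229)):
    m=((u-c[0])**2+(v-c[1])**2<15**2)&(abs(P[...,2]-112)<9); (x,y),r=cv2.minEnclosingCircle(P[m][:,:2].astype(np.float32)); q=np.array([x,y])-ca; print(c,np.round([x,y,r,np.median(P[m][:,2])]),'crate frame',np.round([q@X,q@Y]))
E
python3 m.py 9 | grep -v wrist
```

```text
t: 29.1
eef_pos: [500.4, -201.9, 330.1]
tcp_rot: [-3.139, -0.001, 1.68]
ft_force: [-11.8, -1.5, 0.8]
opening: 0.139
0.001365010143046285
(257, 215) [618. 196.  28. 111.] crate frame [ 43. -42.]
(270, 255) [507. 156.  28. 111.] crate frame [-41.  42.]
(282, 229) [580. 124.  28. 111.] crate frame [-39. -38.]
scene lid 6905 angle 0.453 off 19.3 tilt y -0.001
  pointer 1 188 187 a range 11.0 193.0 angle 0.448 off 13.9
  pointer -1 577 503 a range 10.0 233.0 angle 0.462 off 12.9
  pointer 1 1557 1443 a range 10.0 112.0 angle 0.413 off 18.4
top lid 2240 angle 0.454 off 20.6 tilt y 0.001
  pointer 1 151 139 a range 13.0 237.0 angle 0.463 off 15.4
  pointer -1 180 169 a range 12.0 238.0 angle 0.462 off 15.3
```

View pics/t9c.png

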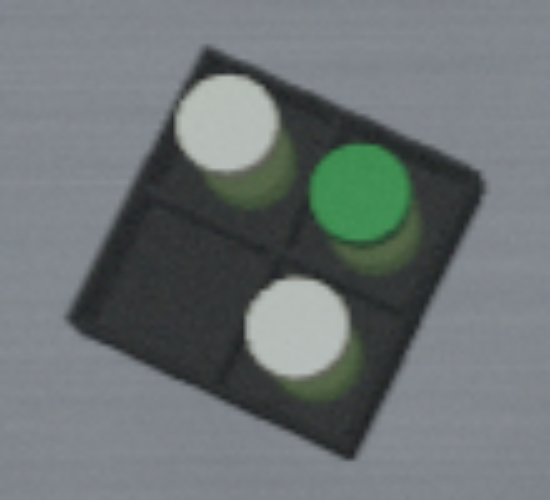

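The crop shows the three jars upright, each in its own cell; the white ones are centred at (43,-42) and (-41,42) in the crate frame. The lid is steady, so I'm handing in.

```bash
python3 -c "
from cell import ticket
print(ticket.job_done())"
```

```text
the job is handed in; nothing more can be done
None
```

I moved both white-capped jars into diagonally opposite free cells of the crate and lifted the lid into line with the pointers. The job was handed in at about 29 s with the gripper still holding the lid. No verdict was reported.

My last checks showed:
- **Jars:** they stand upright, about 1.5 mm from their cell centres, at (43,-42) and (-41,42) mm in the crate frame. The green-capped jar is still in its cell and its measured position agrees with the start to about 1 mm.
- **Lid:** its measured angle is 0.453 rad. The pointers read 0.462 to 0.463 rad in the last top view, against 0.464 to 0.468 at the start. The limit is 0.07 rad.
- **Hold:** the arm is at rest and the gripper is closed on the bar. The wrist feels about 12 N, nearly all of it horizontal, so part of that is an inward strain on the hinge beyond the lid's own pull.

**Disagreements:** the partial wrist view of one pointer read lower, at 0.41 rad, and the scene view of the same pointer read 0.45 rad. Each saw only part of the arm, so I relied on the fuller top view. Even against 0.41 the lid would still be within the limit. I did not measure the other bystanders again at the end, but nothing had shifted in the pictures.

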